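# Seat the launch checklist and hold the clip open over its edge

### The job

The launch checklist card has ridden up in its stand: first push it straight down until it sits fully home in the slot. Then squeeze the handles of the spring clip that is parked on the rim of the desk tray, lift it off, and hold it wide open, upright and astride the middle of the card's top edge, with the edge well inside the jaws but not touched by them, so that a colleague can slip the log sheet in. Finish there, still squeezing and holding the clip open in the air, and leave the other things on the desk where they are.

Things in the scene. Friction and masses are not known exactly. Their poses are not given: they have to be found in the camera images.
- stand: Heavy card stand, fixed to the desk: dark steel base plate 95 x 176 x 12 mm with two aluminium rails 160 mm long (top 40 mm above the desk) that form a slot along its y axis. Origin under its centre on the desk, z up, y along the card's width, x square to the card's faces.
- card (a joint): How far the checklist card is pushed down in the stand's slot, m: 0 = ridden up by 20 mm, 0.020 = fully home (hard stop). The slot lining grips it with about 5 N of friction, so it moves only when pushed, and stays where it is left. It cannot be pulled out.
- card_top (a point): Middle of the top edge of the checklist card, a stiff white upright panel 150 mm wide (y), 4 mm thick (x), printed with grey lines on both faces; axes as the stand's. The edge is 152 mm above the desk when home, up to 172 mm when ridden up.
- clip: Loose steel spring clip, about 70 g, standing jaws down and handles up, biting the tray's front rim 12 mm deep. Origin on its hinge pin (pin along y, z up, x from jaw to jaw). Jaws 50 mm wide (y) reach 40 mm below the pin; the handles reach 45 mm above it. Both halves swing equally, so the pin stays midway between them.
- clip_handles (a point): Point midway between the clip's two handles, 30 mm above the pin, axes as the clip's. The handles are flat, 30 mm wide (y), 3 mm thick, in a V: over their outsides 39 mm at this height, 50 mm at their ends 15 mm higher; squeezed home, about 22 mm. Squeezing here (along x) takes 8 N to start, 13 N to open fully.
- clip_mouth (a point): Point between the two jaw tips, 40 mm below the clip's pin, axes as the clip's (z up, pin along y).
- jaw_a (a joint): Angle of each half of the clip, rad: -0.05 = jaws shut, 0 = jaws 4 mm apart (biting the rim), 0.27 = fully squeezed, handles nearly parallel, jaw tips about 25 mm apart inside. The gap at the tips is about 4 mm + 80 mm x angle. The spring always closes it.
- tray: Grey plastic desk tray fixed to the desk, 140 x 220 mm (x, y), 65 mm high, walls 4 mm. Origin under its centre. The clip is parked on the wall at its own -x side, somewhere along it (up to 50 mm from the middle).
- marker: Marker pen lying in the tray, 120 mm long; leave alone.
- tape: Roll of amber tape lying in the tray, 64 mm across, 19 mm high; leave alone.
- dustcap: Aluminium connector dust cap on the desk between stand and tray, 38 mm across, 24 mm high; leave alone.
- sonde: White radiosonde box with a thin sensor boom, 75 x 95 x 55 mm, left side of the desk; leave alone.
- battery: Cardboard-wrapped battery pack, 60 x 45 x 57 mm, right side of the desk; leave alone.
- driver: Black-handled screwdriver lying in front of the robot, 170 mm long; leave alone.
- mug: White mug, 80 mm across, 92 mm high, left side of the desk; leave alone.
- eraser: Dark eraser, 30 x 55 x 16 mm, back middle; leave alone.
There are look-alikes about, which are no part of the job. What is shaped like the stand but blue is not meant.

How it is judged:
On the way, in this order (a step that is already met when the one before it is completed fails the run):
1. the card is pushed fully home in its stand (value of joint card above 0.0185 m), for 0.2 s.
2. the clip is squeezed wide open and lifted off the tray (value of joint jaw_a above 0.14 rad and distance of clip from where it was at the start of the episode above 0.04 m and contact force between clip and tray below 0.2 N and contact force between the fingers and clip above 2 N), for 0.2 s.
At the end, for the whole second after the job is handed in: Card within 1.5 mm of home; clip gripped, still, upright within 14 deg, jaw tips over 15 mm apart (0.14 rad), pin within 11 deg of the card edge; edge at least 6 mm inside the mouth, within 30 mm of its middle; clip touches no card, stand or tray; robot touches no card or stand (value of joint card above 0.0185 m and value of joint jaw_a above 0.14 rad and contact force between the fingers and clip above 2 N and contact force between each of clip, the arm, the fingers and stand below 0.2 N and contact force between clip and tray below 0.2 N and x of clip_mouth in the frame of card_top between -0.009 and 0.009 m and y of clip_mouth in the frame of card_top between -0.03 and 0.03 m and z of clip_mouth in the frame of card_top below -0.006 m and angle between the y axis of clip and the y axis of card_top, either way round below 0.2 rad and angle between clip's own z axis and vertical below 0.25 rad and linear speed of clip below 0.03 m/s); the arm keeps its last pose, push and grip.
It fails at once if another thing on the desk is knocked away (over 25 mm) (distance of any of marker, tape, dustcap, sonde, battery, driver, mug, eraser from where it was at the start of the episode above 0.025 m).
It also fails if it takes over 51 s, if anything falls off the work surface, if the arm or the gripper's body presses on something with over 40 N, if the wrist force passes 120 N, or if a joint passes its speed limit or range.

### The arm

A 7-joint arm with a two-finger parallel gripper is mounted at the origin on the work surface. World frame = base frame: x ahead of the robot, y to its left, z up, the work surface at z = 0. Lengths are in m, angles in rad, forces in N, time in s.
With the tool pointing down it reaches from about 0.425 to 0.8 m from the base axis. Payload 8.3 kg.
Tool frame: the origin (TCP) lies at the very end of the fingers, on their centre line; the grasp point (between the pads) lies 19 mm behind it (grip_depth is the distance from the TCP to the grasp point, in m); z points along the fingers, y is the direction in which the jaws open and shut (so a half turn about z gives the same grasp; the last joint's range is limited). The gripper opens to 85 mm and grips with 20 to 120 N. Pads are 22 mm wide; open, the fingers measure 114 mm over their backs; the gripper's body (76 mm by 85 mm) begins 54 mm behind the grasp point. The pads swing forward as they close: fully open they stand 13 mm farther back than shut.
Start: joints at [-0.063, 0.383, 0.016, 1.37, -0.006, 1.388, -0.046], TCP at [0.625, 0, 0.231] pointing down, gripper open.
Joint ranges: [-2.95, 2.95], [-0.25, 2.06], [-1.52, 1.56], [0.18, 2.33], [-1.44, 4.58], [0.02, 2.06], [-3.01, 3.01]. Speed limits (rad/s): [2.39, 2.39, 3.01, 3.01, 3.14, 3.14, 3.14].

### API

Orientations are given as a rotation vector (axis times angle).
In Python, from workcell import * gives the robot as it stands. The module is installed in compiled form; this text tells all that it offers.
- The arm moves only by the shell command python3 -m creep 'ROWS' [FORCE]. ROWS is JSON, a list that holds one entry, the list of rows, each a list of 7 numbers: the shift along the tool's x, y, z in mm, then the turn, a rotation vector about the tool's x, y, z in rad, then the closure, from 0 (fully open) to 1 (shut). A call has 1 to 5 rows; each row shifts and turns the commanded pose from where the row before left it, along the tool's axes as they then stand; what a row does not reach is not made up. A row lasts 1/12 s, in which the tool goes at most 41.7 mm and 7.16 degrees, less where a joint would pass 70% of its speed; a pose out of reach is approached as far as the arm can. A call is refused whole if a number of a shift passes 41.7 or a number of a turn 0.125, either way. A call with a gripper value outside its range is refused whole. The fingers move at their own pace and stop on an object; FORCE is the grip in N (left out, the last holds). Time passes only in rows, so rows that do not move let the fingers close. It gives the time, the measured TCP pose, the force and the opening at its end, in the units of the state.
- get_obs(): the state, without advancing time (a new reading comes with each control period).
- camera(name): name is "scene" or "side" or "wrist"; returns a dict with "img" (400x640x3 uint8, red, green, blue), "range_z" (400x640 float32, m along the optical axis (not along the pixel's ray), 0 where there is no reading), "K" (3x3 intrinsics, pixels), "k1" (the pictures are not rectified: a ray, as slopes to the right and down, at radius r is drawn at 1 + k1 r^2 times it, then the intrinsics apply), "R" (3x3) and "t" (3): a world point X has camera coordinates R X + t. Camera axes: x right, y down, z forward; pixel columns grow to the right and rows downward; lengths in m; the calibration is good to about 2 mm. A picture is of the moment at which its call begins.
- finish_job(): hands the job in, once; it reports no verdict.
The state is a dict: "time_s": time; "joint_pos": joint angles; "qvel": joint speeds; "joint_torque": joint torques, N m; "ee_pos": TCP position; "eef_rot": TCP orientation; "wrist_force": force on the tool from outside, world axes, zero at the start; "wrist_torque": the same for the moment, N m; "grip_width": finger opening in m.
Only numpy, scipy, OpenCV 4.12 (cv2) and the standard library are available. Lean on these libraries where they do the work, as an engineer would, in place of code of your own. Each camera call takes 0.05 s, during which the arm holds its last target.

## Working session

There is one attempt and no reset: what is moved stays moved. The work goes in short steps, Python scripts to look and compute and a shell command to move; the robot and the scene stay as the last step left them, time stands still between calls to the robot, and variables do not carry over. Pictures are saved under pics/ and viewed, and the job is handed in when it is done.

```bash
mkdir -p pics
cat > h.py <<'E'
import numpy as np, cv2
from workcell import *
def save(c,n): cv2.imwrite('pics/'+n,cv2.cvtColor(c['img'],cv2.COLOR_RGB2BGR))
def cloud(c):
    K=c['K'];h,w=c['range_z'].shape
    u,v=np.meshgrid(np.arange(w),np.arange(h))
    xd=(u-K[0,2])/K[0,0];yd=(v-K[1,2])/K[1,1]
    x,y=xd.copy(),yd.copy()
    for _ in range(10):
        f=1+c['k1']*(x*x+y*y);x=xd/f;y=yd/f
    z=c['range_z'];P=np.stack([x*z,y*z,z],-1)
    W=(P-c['t'])@c['R'];W[z==0]=np.nan
    return W
def proj(c,X):
    p=c['R']@np.asarray(X,float)+c['t'];x,y=p[0]/p[2],p[1]/p[2];f=1+c['k1']*(x*x+y*y)
    return c['K'][0,0]*x*f+c['K'][0,2],c['K'][1,1]*y*f+c['K'][1,2]
E
python3 - <<'E'
from h import *
for n in ['scene','side','wrist']:
    c=camera(n);save(c,n+'0.png');np.savez(n+'0.npz',**c);print(n,c['t'],c['K'][0,0],c['k1'], -c['R'].T@c['t'])
print(get_obs())
E
```

```text
scene [ 0.05361797 -0.31778047  1.7260898 ] 488.2605722039794 -0.020264589833195044 [1.36838917 0.08299442 1.09720933]
side [-0.54293683  0.12176552  1.40613415] 472.6039145000243 -0.06130306929216801 [ 0.36420969 -1.20390042  0.83952105]
wrist [-0.62518283 -0.04126149  0.38107889] 275.5123854050858 -0.04884918515558824 [0.62552944 0.08188045 0.37387928]
{'time_s': 0.15, 'joint_pos': array([-0.06289077,  0.38406698,  0.01638523,  1.37089713, -0.00630488,
        1.38822181, -0.0464636 ]), 'qvel': array([-0.00155989, -0.00175372,  0.00035957, -0.00291788,  0.00019831,
        0.00035761,  0.00017113]), 'joint_torque': array([ 3.13456680e-03, -6.28150821e+01,  8.46451297e-01, -3.72163582e+01,
        1.68576470e-02,  1.09401988e-02, -6.53258235e-05]), 'ee_pos': array([6.24607272e-01, 3.11549199e-05, 2.30502056e-01]), 'eef_rot': array([-2.22058525e+00, -2.22076552e+00,  1.72867057e-03]), 'wrist_force': array([ 0.16312936,  0.98260333, -0.83728287]), 'wrist_torque': array([ 0.02153649, -0.00075455,  0.00885795]), 'grip_width': 0.08530351278254322}
```

View pics/scene0.png

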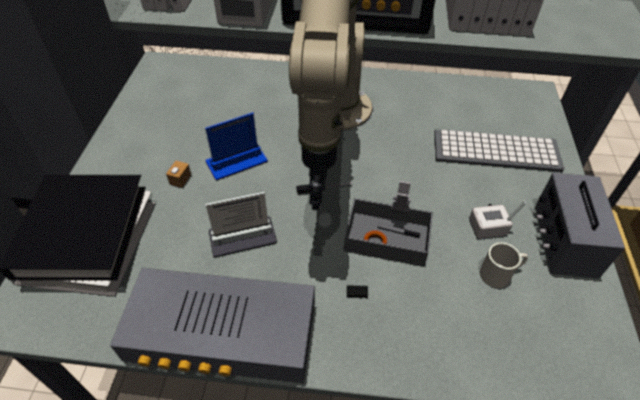

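View pics/side0.png

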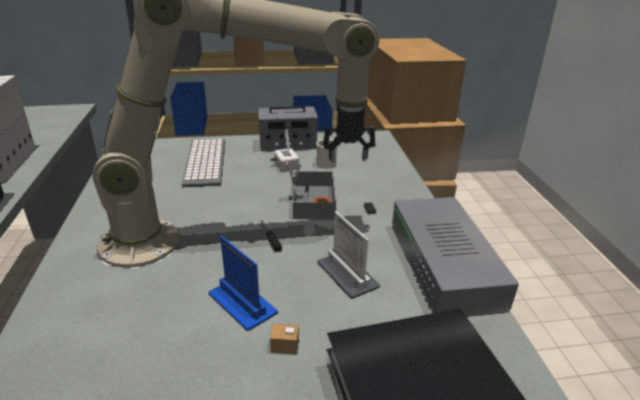

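View pics/wrist0.png

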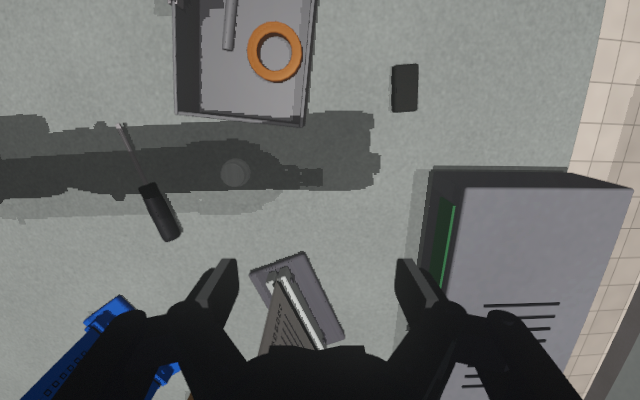

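Candidates: for the stand, the steel stand with a white card at scene (240,225) / side (348,258), and the blue look-alike at scene (235,145) / side (243,285). I choose the steel one. For the clip, the only candidate is the object at scene (403,193) / side (291,190) on the tray rim. The sonde boom at (517,212) isn't one. Close crops and measurements next.

Run:
```python
from h import *
s=dict(np.load('scene0.npz'));d=dict(np.load('side0.npz'))
a=cv2.resize(s['img'][175:265,195:285],(390,390),interpolation=3);b=cv2.resize(s['img'][170:260,350:440],(390,390),interpolation=3)
e=cv2.resize(d['img'][205:295,310:400],(390,390),interpolation=3) 
cv2.imwrite('pics/crop0.png',cv2.cvtColor(np.hstack([a,b]),cv2.COLOR_RGB2BGR))
for nm,c,box in [('scene',s,(190,180,290,260)),('side',d,(310,205,390,300)),('scene',s,(340,170,440,265)),('side',d,(280,165,345,225))]:
    W=cloud(c);u0,v0,u1,v1=box;P=W[v0:v1,u0:u1].reshape(-1,3);P=P[~np.isnan(P[:,0])]
    print(nm,box)
    for lo,hi in [(.006,.02),(.03,.045),(.055,.07),(.075,.1),(.1,.13),(.13,.15),(.15,.2)]:
        q=P[(P[:,2]>lo)&(P[:,2]<hi)]
        if len(q)>4: print(lo,hi,len(q),q.min(0).round(3),q.max(0).round(3),q.mean(0).round(4))
    # card plane
```

```text
scene (190, 180, 290, 260)
0.006 0.02 1031 [ 0.38  -0.414  0.006] [ 0.682 -0.08   0.02 ] [ 0.6014 -0.2104  0.0123]
0.03 0.045 450 [ 0.548 -0.29   0.03 ] [ 0.64  -0.135  0.045] [ 0.6038 -0.2113  0.0395]
0.055 0.07 196 [ 0.565 -0.282  0.055] [ 0.625 -0.144  0.07 ] [ 0.596  -0.2136  0.0626]
0.075 0.1 349 [ 0.566 -0.282  0.075] [ 0.628 -0.144  0.1  ] [ 0.5964 -0.2145  0.0877]
0.1 0.13 432 [ 0.566 -0.283  0.1  ] [ 0.627 -0.144  0.13 ] [ 0.5959 -0.2133  0.1153]
0.13 0.15 299 [ 0.565 -0.282  0.13 ] [ 0.626 -0.144  0.15 ] [ 0.597  -0.2155  0.1398]
0.15 0.2 356 [ 0.566 -0.283  0.15 ] [ 0.626 -0.144  0.173] [ 0.5959 -0.2136  0.1607]
side (310, 205, 390, 300)
0.006 0.02 1003 [ 0.492 -0.313  0.006] [0.763 0.124 0.02 ] [ 0.5919 -0.1814  0.0125]
0.03 0.045 487 [ 0.525 -0.294  0.03 ] [0.638 0.081 0.045] [ 0.5867 -0.1659  0.0387]
0.055 0.07 157 [ 0.531 -0.284  0.055] [0.622 0.072 0.07 ] [ 0.5948 -0.2113  0.0622]
0.075 0.1 259 [ 0.565 -0.287  0.075] [ 0.624 -0.145  0.1  ] [ 0.596  -0.2206  0.0875]
0.1 0.13 311 [ 0.566 -0.285  0.1  ] [ 0.624 -0.144  0.13 ] [ 0.5958 -0.2195  0.1151]
0.13 0.15 213 [ 0.5
[... 522 characters left out ...]
 [0.506 0.233 0.13 ] [0.4827 0.2123 0.1159]
0.13 0.15 100 [0.456 0.195 0.13 ] [0.513 0.23  0.147] [0.4819 0.2122 0.1376]
side (280, 165, 345, 225)
0.006 0.02 619 [0.44  0.062 0.006] [0.685 0.444 0.02 ] [0.5502 0.224  0.0121]
0.03 0.045 303 [0.454 0.063 0.03 ] [0.628 0.416 0.045] [0.5533 0.1676 0.0375]
0.055 0.07 323 [0.471 0.061 0.055] [0.632 0.303 0.07 ] [0.5519 0.1615 0.0618]
0.075 0.1 48 [0.474 0.182 0.075] [0.495 0.235 0.1  ] [0.4848 0.2039 0.0935]
0.1 0.13 47 [ 0.465 -0.147  0.1  ] [0.569 0.233 0.128] [0.4892 0.1917 0.1126]
0.13 0.15 45 [ 0.462 -0.185  0.131] [0.581 0.209 0.15 ] [ 0.5559 -0.0965  0.1401]
0.15 0.2 72 [ 0.565 -0.19   0.15 ] [ 0.583 -0.144  0.169] [ 0.574  -0.1669  0.1603]
```

View pics/crop0.png

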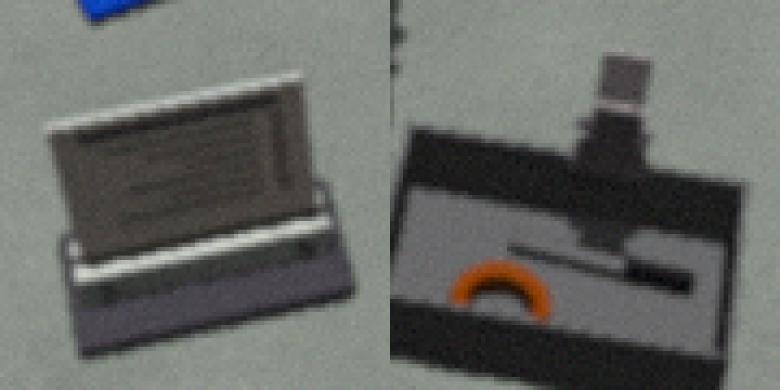

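The crop shows the white printed card in the dark steel stand (left, top edge at scene ~(207,203)–(265,191)). On the right, the steel clip with its V handles up sits on the tray's near rim at scene ~(492-350… i.e. 490,205 in crop) ≈ (403,190). Both choices match the description. Next are precise fits of the card plane and clip axes.

Run:
```python
from h import *
s=dict(np.load('scene0.npz'));d=dict(np.load('side0.npz'))
def yaw(q):
    m=q[:,:2].mean(0);_,sv,V=np.linalg.svd(q[:,:2]-m);v=V[0]*np.sign(V[0][1]);n=np.array([v[1],-v[0]])
    return m,np.degrees(np.arctan2(-v[0],v[1])),v,n,((q[:,:2]-m)@n).std()
for nm,c,box in [('scene',s,(190,180,290,260)),('side',d,(310,205,390,300))]:
    W=cloud(c);u0,v0,u1,v1=box;P=W[v0:v1,u0:u1].reshape(-1,3);P=P[~np.isnan(P[:,0])]
    q=P[(P[:,2]>.06)&(P[:,2]<.15)&(P[:,0]>.55)&(P[:,1]<-.13)]
    m,a,v,n,sd=yaw(q);t=(q[:,:2]-m)@v
    print(nm,m.round(4),'yaw',a.round(2),sd.round(4),'ends',(m+v*np.percentile(t,1)).round(4),(m+v*np.percentile(t,99)).round(4),t.min(),t.max())
    ctr=m+v*(t.min()+t.max())/2;print('center face',ctr.round(4), 'top z',np.sort(P[(P[:,1]<-.13),2])[-20:].round(3))
for nm,c,box in [('scene',s,(340,170,440,265)),('side',d,(280,165,345,225))]:
    W=cloud(c);u0,v0,u1,v1=box;P=W[v0:v1,u0:u1].reshape(-1,3);P=P[~np.isnan(P[:,0])]
    P=P[(P[:,1]>.03)&(P[:,1]<.33)]
    q=P[(P[:,2]>.058)&(P[:,2]<.068)]
    r=cv2.minAreaRect(q[:,:2].astype(np.float32));print(nm,'tray',r, cv2.boxPoints(r).round(3).tolist())
    cl=P[(P[:,2]>.075)&(P[:,2]<.16)&(P[:,0]<.53)&(P[:,1]>.17)]
    for lo in np.arange(.075,.15,.01):
        k=cl[(cl[:,2]>lo)&(cl[:,2]<=lo+.01)]
        if len(k): print(lo.round(3),len(k),k.min(0).round(3),k.max(0).round(3))
    print('topz',np.sort(cl[:,2])[-8:].round(4))
```

```text
scene [ 0.5963 -0.214 ] yaw 22.79 0.0016 ends [ 0.6244 -0.281 ] [ 0.5676 -0.1457] -0.07408351798295279 0.07583369557442095
center face [ 0.5959 -0.2132] top z [0.169 0.169 0.169 0.169 0.169 0.169 0.17  0.17  0.17  0.17  0.17  0.17
 0.17  0.17  0.17  0.17  0.17  0.171 0.172 0.173]
side [ 0.5954 -0.2189] yaw 22.0 0.0014 ends [ 0.6218 -0.2843] [ 0.566 -0.146] -0.07252216700037865 0.08146948104305643
center face [ 0.5937 -0.2147] top z [0.168 0.168 0.168 0.168 0.168 0.168 0.168 0.168 0.168 0.168 0.168 0.169
 0.169 0.169 0.169 0.169 0.169 0.169 0.169 0.17 ]
scene tray ((0.5498213171958923, 0.1838751584291458), (0.22119981050491333, 0.14850741624832153), 84.17433166503906) [[0.4650000035762787, 0.08100000023841858], [0.6119999885559082, 0.06599999964237213], [0.6349999904632568, 0.28600001335144043], [0.4869999885559082, 0.3009999990463257]]
0.075 29 [0.488 0.189 0.076] [0.497 0.233 0.085]
0.085 43 [0.473 0.191 0.085] [0.498 0.234 0.095]
0.095 40 [0.469 0.19  0.095] [0.502 0.236 0.105]
0.105 44 [0.468 0.196 0.106] [0.504 0.226 0.114]
0.115 59 [0.466 0.196 0.115] [0.505 0.228 0.125]
0.125 5
[... 195 characters left out ...]
.147 ]
side tray ((0.5507535338401794, 0.18329401314258575), (0.23242923617362976, 0.14060412347316742), 83.58903503417969) [[0.46799999475479126, 0.07599999755620956], [0.6079999804496765, 0.05999999865889549], [0.6340000033378601, 0.29100000858306885], [0.49399998784065247, 0.3070000112056732]]
0.075 5 [0.477 0.187 0.075] [0.491 0.195 0.083]
0.085 19 [0.477 0.182 0.086] [0.495 0.23  0.095]
0.095 40 [0.474 0.183 0.095] [0.496 0.235 0.105]
0.105 9 [0.472 0.197 0.105] [0.501 0.223 0.114]
0.115 14 [0.469 0.194 0.115] [0.505 0.224 0.125]
0.125 10 [0.465 0.191 0.125] [0.505 0.21  0.135]
0.135 4 [0.462 0.193 0.135] [0.508 0.202 0.139]
topz [0.1321 0.1325 0.1326 0.1346 0.1351 0.1364 0.1369 0.1385]
```

Card centre is about (0.595,-0.214), yaw 22.4°, top 0.170. The clip is near (0.484,0.213) with tray yaw about -5.8°. First the card: I close the fingers and move above it.

```bash
python3 -m creep '[[[-30,-4,0,0,0,0,1],[-35,-5,0,0,0,0,1],[-35,-5,0,0,0,0,1],[-35,-5,0,0,0,0,1],[-35,-5,0,0,0,0,1]]]' 40; python3 -m creep '[[[-35,-5,0,0,0,0,1],[-9,-1,0,0,0,0,1],[0,0,0,0,0,0,1],[0,0,0,0,0,0,1]]]'
```

```text
time_s: 0.57
ee_pos: [0.6003, -0.1714, 0.231]
eef_rot: [-2.221, -2.221, 0.001]
wrist_force: [0.4, 0.6, 0.2]
grip_width: 0.0255
time_s: 0.9
ee_pos: [0.5947, -0.2143, 0.2308]
eef_rot: [-2.222, -2.219, 0.0]
wrist_force: [-0.7, 0.9, -0.5]
grip_width: 0.0002
```

Positioned over the card at (0.5947,-0.2143). I check from both cameras before pushing.

Run:
```python
from h import *
c=camera('scene');d=camera('side');np.savez('s1.npz',**c)
a=cv2.resize(c['img'][150:270,180:300],(390,390),interpolation=3);b=cv2.resize(d['img'][175:295,290:410],(390,390),interpolation=3)
cv2.imwrite('pics/c1.png',cv2.cvtColor(np.hstack([a,b]),cv2.COLOR_RGB2BGR))
```

```text
(no output)
```

View pics/c1.png

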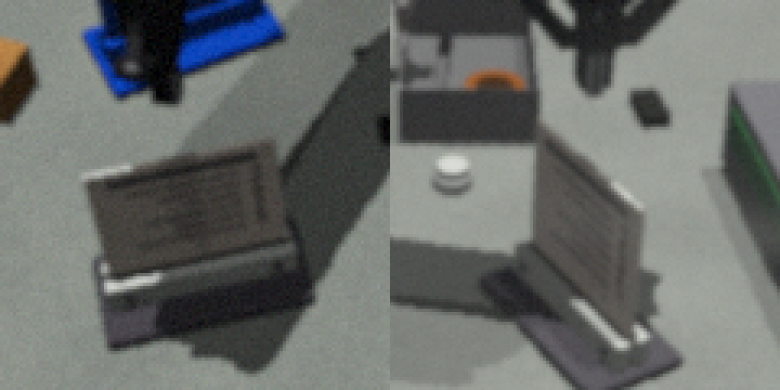

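```bash
python3 -m creep '[[[0,0,20,0,0,0,1],[0,0,20,0,0,0,1],[0,0,10,0,0,0,1],[0,0,6,0,0,0,1],[0,0,0,0,0,0,1]]]'
```

```text
time_s: 1.42
ee_pos: [0.5947, -0.2125, 0.1739]
eef_rot: [-2.218, -2.222, 0.001]
wrist_force: [0.2, 0.4, -0.6]
grip_width: 0.0001
```

The tips (crop (165,100) left, (592,90) right) hang above the card's middle. Now pushing.

```bash
python3 -m creep '[[[0,0,4,0,0,0,1],[0,0,4,0,0,0,1],[0,0,4,0,0,0,1],[0,0,4,0,0,0,1],[0,0,0,0,0,0,1]]]';python3 -m creep '[[[0,0,3,0,0,0,1],[0,0,2,0,0,0,1],[0,0,2,0,0,0,1],[0,0,0,0,0,0,1]]]'
```

```text
time_s: 1.83
ee_pos: [0.5955, -0.214, 0.1594]
eef_rot: [2.221, 2.221, 0.001]
wrist_force: [0.5, 0.2, 0.6]
grip_width: 0.0003
time_s: 2.17
ee_pos: [0.5953, -0.214, 0.1522]
eef_rot: [2.221, 2.221, 0.001]
wrist_force: [0.7, -0.5, 2.8]
grip_width: -0.0
```

```bash
python3 -m creep '[[[0,0,2,0,0,0,1],[0,0,2,0,0,0,1],[0,0,0,0,0,0,1]]]';python3 - <<'E'
from h import *
c=camera('side');
b=cv2.resize(c['img'][175:295,290:410],(500,500),interpolation=3)
cv2.imwrite('pics/c2.png',cv2.cvtColor(b,cv2.COLOR_RGB2BGR))
print(get_obs()['wrist_force'],get_obs()['ee_pos'])
E
```

```text
time_s: 2.42
ee_pos: [0.5957, -0.2141, 0.1518]
eef_rot: [2.219, 2.22, 0.003]
wrist_force: [-7.7, 3.8, 22.8]
grip_width: -0.0002
[-6.96284689  3.43719932 23.54847319] [ 0.59571644 -0.21409862  0.15179188]
```

View pics/c2.png

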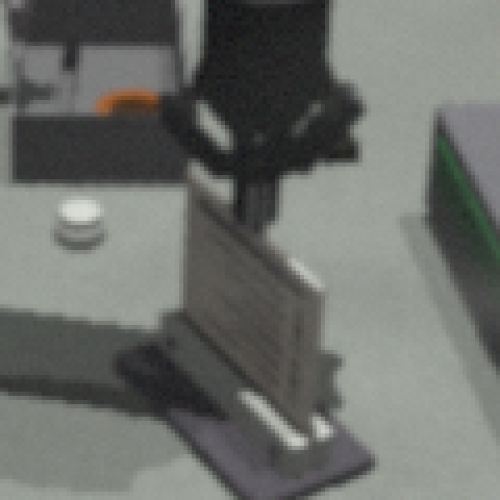

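The hard stop came at z=0.1518 with 23 N, so the card is home (nominal 0.152). I retreat, open the fingers and move to a viewing spot before the clip.

```bash
python3 -m creep '[[[0,0,0,0,0,0,1],[0,0,-20,0,0,0,1],[0,0,-40,0,0,0,1],[0,0,-38,0,0,0,0.6],[20,-5,0,0,0,0,0]]]' 
python3 -m creep '[[[36,-12,0,0,0,0,0],[36,-12,0,0,0,0,0],[36,-12,0,0,0,0,0],[36,-12,0,0,0,0,0],[36,-12,0,0,0,0,0]]]' 
python3 -m creep '[[[36,-12,0,0,0,0.05,0],[36,-12,0,0,0,0.051,0],[36,-12,0,0,0,0,0],[20,-6,0,0,0,0,0],[0,0,0,0,0,0,0]]]'
python3 - <<'E'
from h import *
c=camera('wrist');save(c,'w1.png');np.savez('w1.npz',**c)
c=camera('side');save(c,'s2.png');np.savez('s2.npz',**c)
E
```

```text
time_s: 2.88
ee_pos: [0.5917, -0.1995, 0.2541]
eef_rot: [2.221, 2.207, 0.004]
wrist_force: [0.0, -0.6, 2.1]
grip_width: 0.0234
time_s: 3.3
ee_pos: [0.5285, -0.0127, 0.2455]
eef_rot: [-2.221, -2.22, 0.002]
wrist_force: [1.3, -0.2, 1.0]
grip_width: 0.0833
time_s: 3.72
ee_pos: [0.4933, 0.1222, 0.2457]
eef_rot: [-2.32, -2.115, 0.001]
wrist_force: [0.4, 0.9, -0.3]
grip_width: 0.0854
```

View pics/w1.png

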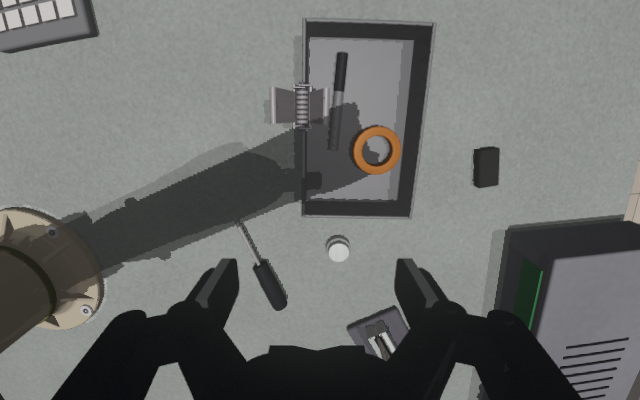

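View pics/s2.png

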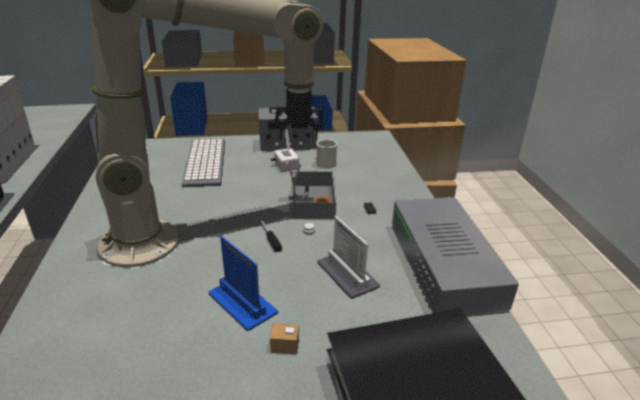

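The wrist view shows the clip at (302,105), pin vertical in the image and parallel to the tray rim, so the yaw is right. Measuring it from here.

```bash
python3 - <<'E'
from h import *
from scipy.spatial.transform import Rotation as Ro
c=dict(np.load('w1.npz'));W=cloud(c)
R=Ro.from_rotvec(get_obs()['eef_rot']).as_matrix();p=get_obs()['ee_pos'];print(R.round(3))
P=W[70:145,262:340].reshape(-1,3);P=P[P[:,2]>.075]
print(len(P))
T=(P-p)@R  # tool coords
for lo in np.arange(.075,.155,.01):
    m=(P[:,2]>lo)&(P[:,2]<=lo+.01)
    if m.sum()>2: print(lo.round(3),m.sum(),'tool x',T[m,0].min().round(4),T[m,0].max().round(4),'y',T[m,1].min().round(4),T[m,1].max().round(4))
q=W[15:225,290:440].reshape(-1,3);q=q[(q[:,2]>.058)&(q[:,2]<.07)]
r=cv2.minAreaRect(q[:,:2].astype(np.float32));print(r,np.median(q[:,2]))
w=q[((q-p)@R)[:,1]<.02];t=(w-p)@R
wl=t[(t[:,1]<np.percentile(t[:,1],50)+.01)]
print('rim y tool', t[:,1].min(), np.polyfit(wl[:,0],wl[:,1],1))
print('handle mid world:', P[P[:,2]>.11].mean(0))
E
cat > /dev/null
```

```text
[[ 0.099  0.995 -0.002]
 [ 0.995 -0.099 -0.001]
 [-0.001 -0.001 -1.   ]]
2279
0.075 23 tool x 0.0738 0.1163 y -0.0224 -0.0117
0.085 191 tool x 0.0731 0.1177 y -0.0263 -0.0073
0.095 735 tool x 0.0715 0.1186 y -0.0279 -0.0062
0.105 234 tool x 0.0798 0.1097 y -0.0308 -0.0032
0.115 259 tool x 0.08 0.1092 y -0.0337 -0.0003
0.125 288 tool x 0.0796 0.1096 y -0.0369 0.0029
0.135 549 tool x 0.0799 0.1099 y -0.0424 0.0088
((0.5533145070075989, 0.18396085500717163), (0.2201956808567047, 0.1400003433227539), 83.84838104248047) 0.06528199284379413
rim y tool -0.019028655900137314 [ 0.00948008 -0.01643455]
handle mid world: [0.4853893  0.21282993 0.13093016]
```

Run:
```python
from h import *
c=dict(np.load('w1.npz'));W=cloud(c)
Z=W[:,:,2]
for v in (95,105,115): print(v,(Z[v,264:340:2]*1000).round(0).astype(int).tolist())
```

```text
95 [0, 0, 1, 140, 141, 141, 136, 132, 129, 124, 120, 115, 110, 105, 101, 96, 89, 97, 100, 99, 96, 95, 87, 99, 106, 111, 118, 125, 130, 136, 141, 141, 142, 5, 5, 15, 17, 18]
105 [1, 0, 2, 142, 141, 143, 136, 133, 129, 124, 120, 115, 110, 106, 101, 97, 91, 96, 98, 98, 98, 96, 90, 99, 106, 113, 118, -9223372036854775808, 131, 136, 142, 142, 140, 6, 6, 17, 19, 18]
115 [0, 0, 2, 140, 141, 141, 139, 134, 130, 125, 121, 116, 112, 107, 102, 97, 97, 99, 100, 100, 99, 98, 91, 101, 107, 114, 119, 126, 132, 140, 143, 142, 140, 4, 15, 17, 17, 17]<stdin>:4: RuntimeWarning: invalid value encountered in cast
```

The pin is at about z 0.094 and the handle ends at about 0.141, which agrees with the description. The clip centre is at tool x +94.8, y -16.8. I move over it, then down to TCP z≈0.106.

```bash
python3 -m creep '[[[32,-6,0,0,0,0,0],[32,-6,0,0,0,0,0],[31,-5,0,0,0,0,0],[0,0,20,0,0,0,0],[0,0,0,0,0,0,0]]]' 
python3 -m creep '[[[0,0,20,0,0,0,0],[0,0,20,0,0,0,0],[0,0,10,0,0,0,0],[0,0,0,0,0,0,0]]]'
python3 - <<'E'
from h import *
c=camera('side');d=camera('scene')
a=cv2.resize(c['img'][110:230,240:360],(390,390),interpolation=3);b=cv2.resize(d['img'][130:250,330:450],(390,390),interpolation=3)
cv2.imwrite('pics/c3.png',cv2.cvtColor(np.hstack([a,b]),cv2.COLOR_RGB2BGR))
E
```

```text
time_s: 4.23
ee_pos: [0.4869, 0.2121, 0.2229]
eef_rot: [-2.328, -2.107, 0.008]
wrist_force: [0.2, -1.1, -1.5]
grip_width: 0.0855
time_s: 4.57
ee_pos: [0.4875, 0.2096, 0.174]
eef_rot: [-2.333, -2.102, 0.008]
wrist_force: [-0.1, 0.6, 1.1]
grip_width: 0.0851
```

View pics/c3.png

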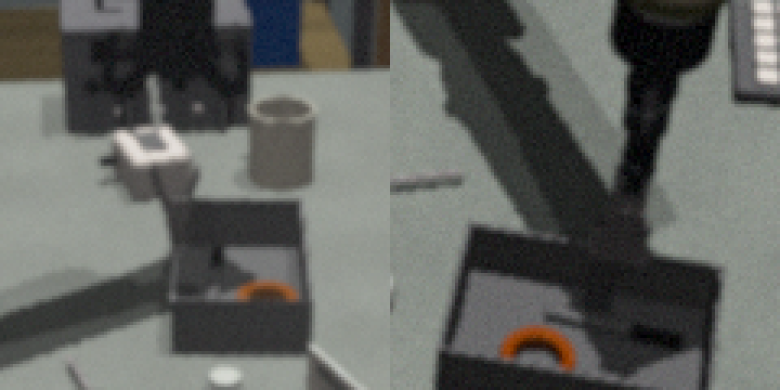

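Run:
```python
from h import *
from scipy.spatial.transform import Rotation as Ro
c=dict(np.load('w1.npz'));W=cloud(c);P=W[70:145,262:340].reshape(-1,3);P=P[P[:,2]>.115]
o=get_obs();R=Ro.from_rotvec(o['eef_rot']).as_matrix();T=(P-o['ee_pos'])@R
print(o['ee_pos'],R.round(3),[(T[:,i].min()+T[:,i].max())/2 for i in (0,1)])
r=cv2.minAreaRect(P[:,:2].astype(np.float32));print(r)
```

```text
[0.48870352 0.21112786 0.17677624] [[ 0.103  0.995 -0.   ]
 [ 0.995 -0.103 -0.   ]
 [-0.001 -0.    -1.   ]] [np.float64(0.0011596227604231488), np.float64(-0.0015336840661050507)]
((0.4872133731842041, 0.2124062478542328), (0.029799187555909157, 0.05114798992872238), 83.55046844482422)
```

```bash
python3 -m creep '[[[1,-1.5,15,0,0,0.01,0],[0,0,15,0,0,0,0],[0,0,15,0,0,0,0],[0,0,15,0,0,0,0],[0,0,10,0,0,0,0]]]' 
python3 -m creep '[[[0,0,0,0,0,0,0],[0,0,0,0,0,0,0]]]'
python3 - <<'E'
from h import *
c=camera('wrist');save(c,'w3.png')
E
```

```text
time_s: 5.08
ee_pos: [0.4874, 0.2132, 0.1065]
eef_rot: [2.342, 2.094, 0.001]
wrist_force: [-0.6, -0.5, -0.0]
grip_width: 0.0854
time_s: 5.25
ee_pos: [0.4872, 0.2134, 0.107]
eef_rot: [2.342, 2.094, 0.0]
wrist_force: [-0.4, 0.5, -0.3]
grip_width: 0.0856
```

View pics/w3.png

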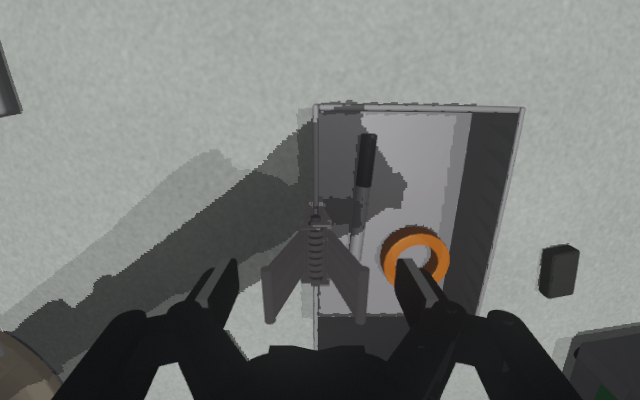

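The clip handles (268–362) are centred between the fingers (237–397), so I squeeze.

```bash
python3 -m creep '[[[0,0,0,0,0,0,0.5],[0,0,0,0,0,0,0.7],[0,0,0,0,0,0,0.85],[0,0,0,0,0,0,1],[0,0,0,0,0,0,1]]]' 40
python3 -m creep '[[[0,0,0,0,0,0,1],[0,0,0,0,0,0,1],[0,0,0,0,0,0,1]]]'
python3 - <<'E'
from h import *
c=camera('wrist');save(c,'w4.png')
E
```

```text
time_s: 5.72
ee_pos: [0.4868, 0.2135, 0.1065]
eef_rot: [-2.341, -2.095, -0.0]
wrist_force: [-0.2, 0.1, -0.5]
grip_width: 0.0256
time_s: 5.97
ee_pos: [0.4867, 0.2135, 0.1062]
eef_rot: [-2.341, -2.095, 0.0]
wrist_force: [0.3, -0.1, -0.6]
grip_width: 0.0196
```

View pics/w4.png

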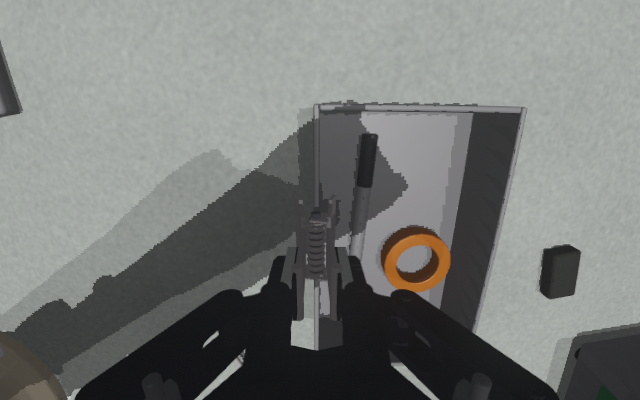

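The grip is at 19.6 mm with the handles parallel, so the clip is fully squeezed. Lifting straight up.

```bash
python3 -m creep '[[[0,0,-8,0,0,0,1],[0,0,-15,0,0,0,1],[0,0,-20,0,0,0,1],[0,0,-20,0,0,0,1],[0,0,-20,0,0,0,1]]]'
python3 -m creep '[[[0,0,-20,0,0,0,1],[0,0,-20,0,0,0,1],[0,0,-20,0,0,0,1],[0,0,0,0,0,0,1],[0,0,0,0,0,0,1]]]'
python3 - <<'E'
from h import *
c=camera('wrist');save(c,'w5.png')
c=camera('side');save(c,'s5.png')
E
```

```text
time_s: 6.43
ee_pos: [0.4867, 0.2135, 0.1908]
eef_rot: [-2.341, -2.095, -0.0]
wrist_force: [1.4, 1.2, -1.2]
grip_width: 0.0195
time_s: 6.85
ee_pos: [0.4874, 0.2139, 0.251]
eef_rot: [2.341, 2.094, 0.005]
wrist_force: [-1.0, 1.2, -0.8]
grip_width: 0.0193
```

View pics/w5.png

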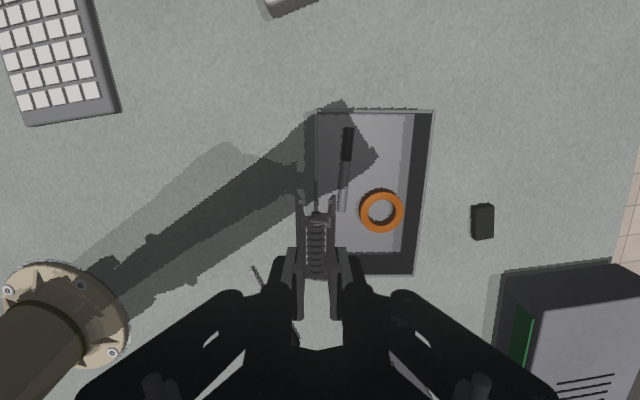

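View pics/s5.png

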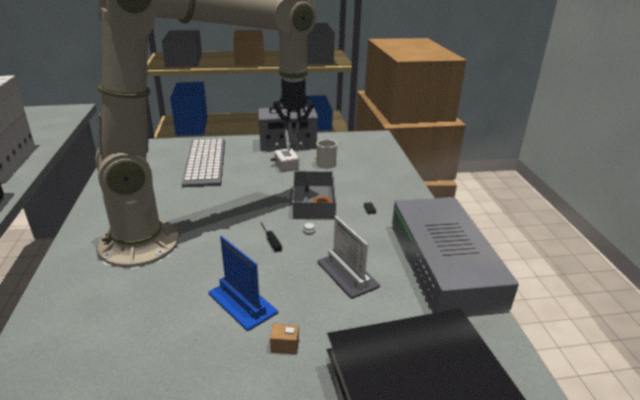

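The clip is held squeezed, free of the tray, and sits the same way in the fingers. I turn to the card's yaw (-0.50 about tool z) and re-measure the card from both fixed cameras while the view is clear.

```bash
python3 -m creep '[[[0,0,0,0,0,-0.1,1],[0,0,0,0,0,-0.1,1],[0,0,0,0,0,-0.1,1],[0,0,0,0,0,-0.1,1],[0,0,0,0,0,-0.1,1]]]'
python3 -m creep '[[[0,0,0,0,0,0,1],[0,0,0,0,0,0,1]]]'
python3 - <<'E'
from h import *
from scipy.spatial.transform import Rotation as Ro
def yaw(q):
    m=q[:,:2].mean(0);_,sv,V=np.linalg.svd(q[:,:2]-m);v=V[0]*np.sign(V[0][1])
    return m,np.degrees(np.arctan2(-v[0],v[1])),v
C=[]
for nm,box in [('scene',(190,170,290,260)),('side',(310,205,390,300))]:
    c=camera(nm);W=cloud(c);u0,v0,u1,v1=box;P=W[v0:v1,u0:u1].reshape(-1,3);P=P[(P[:,0]>.5)&(P[:,1]<-.12)&(P[:,1]>-.32)&(P[:,0]<.68)]
    q=P[(P[:,2]>.055)&(P[:,2]<.145)];m,a,v=yaw(q);t=(q[:,:2]-m)@v;lo,hi=np.percentile(t,[.3,99.7])
    ctr=m+v*(lo+hi)/2;C.append(ctr);print(nm,ctr.round(4),a.round(2),hi-lo,'top',np.percentile(P[:,2],[99,99.8]).round(4))
ctr=np.mean(C,0);o=get_obs();R=Ro.from_rotvec(o['eef_rot']).as_matrix()
print('ctr',ctr,o['ee_pos'],'tool y yaw',np.degrees(np.arctan2(R[1,1],R[0,1])),R[:,2])
print('shift tool',(np.r_[ctr,o['ee_pos'][2]]-o['ee_pos'])@R)
E
```

```text
time_s: 7.37
ee_pos: [0.4862, 0.2132, 0.2479]
eef_rot: [-1.743, -2.612, 0.003]
wrist_force: [-1.1, 0.1, -1.3]
grip_width: 0.0196
time_s: 7.53
ee_pos: [0.4864, 0.2132, 0.2483]
eef_rot: [-1.754, -2.605, 0.002]
wrist_force: [0.7, -0.7, -0.5]
grip_width: 0.0195
scene [ 0.596  -0.2131] 22.68 0.14904193550366218 top [0.1539 0.156 ]
side [ 0.5937 -0.2148] 21.96 0.15045894713418465 top [0.152  0.1543]
ctr [ 0.59483067 -0.21395744] [0.48655083 0.21332899 0.24868768] tool y yaw 22.10651212133841 [-1.11950313e-03 -3.64244752e-04 -9.99999307e-01]
shift tool [-4.36623746e-01 -6.04807344e-02  3.44172192e-05]
```

Card top is at 0.152 (home), centre (0.5948,-0.2140), yaw 22.3°. The shift needed is tool x -437, y -60.5.

```bash
python3 -m creep '[[[-20,-3,0,0,0,0,1],[-36,-5,0,0,0,0,1],[-36,-5,0,0,0,0,1],[-36,-5,0,0,0,0,1],[-36,-5,0,0,0,0,1]]]'
python3 -m creep '[[[-36,-5,0,0,0,0,1],[-36,-5,0,0,0,0,1],[-36,-5,0,0,0,0,1],[-36,-5,0,0,0,0,1],[-36,-5,0,0,0,0,1]]]'
python3 -m creep '[[[-36,-5,0,0,0,0,1],[-36,-5,0,0,0,0,1],[-21,-2.5,0,0,0,0,1],[0,0,0,0,0,0,1],[0,0,0,0,0,0,1]]]'
python3 - <<'E'
from h import *
from scipy.spatial.transform import Rotation as Ro
o=get_obs();R=Ro.from_rotvec(o['eef_rot']).as_matrix()
print(o['ee_pos'],'yaw',np.degrees(np.arctan2(R[1,1],R[0,1])),R[:,2],(np.r_[.5948,-.2140,o['ee_pos'][2]]-o['ee_pos'])@R)
c=camera('scene');d=camera('side');w=camera('wrist');save(w,'w6.png');np.savez('w6.npz',**w)
a=cv2.resize(c['img'][130:250,180:300],(390,390),interpolation=3);b=cv2.resize(d['img'][175:295,290:410],(390,390),interpolation=3)
cv2.imwrite('pics/c6.png',cv2.cvtColor(np.hstack([a,b]),cv2.COLOR_RGB2BGR))
E
```

```text
time_s: 8.05
ee_pos: [0.5278, 0.0515, 0.2492]
eef_rot: [-1.753, -2.607, 0.0]
wrist_force: [0.8, 0.6, -0.9]
grip_width: 0.0191
time_s: 8.47
ee_pos: [0.573, -0.1247, 0.2492]
eef_rot: [-1.753, -2.607, 0.0]
wrist_force: [1.9, 0.7, -0.0]
grip_width: 0.0193
time_s: 8.88
ee_pos: [0.5961, -0.2157, 0.2484]
eef_rot: [-1.756, -2.603, 0.001]
wrist_force: [0.7, 0.9, -0.9]
grip_width: 0.019
[ 0.59614126 -0.2156571   0.24835725] yaw 21.995453273478734 [-1.49172741e-03 -1.22119653e-04 -9.99998880e-01] [ 2.03883440e-03 -6.22998283e-04  1.79843568e-06]
```

View pics/c6.png

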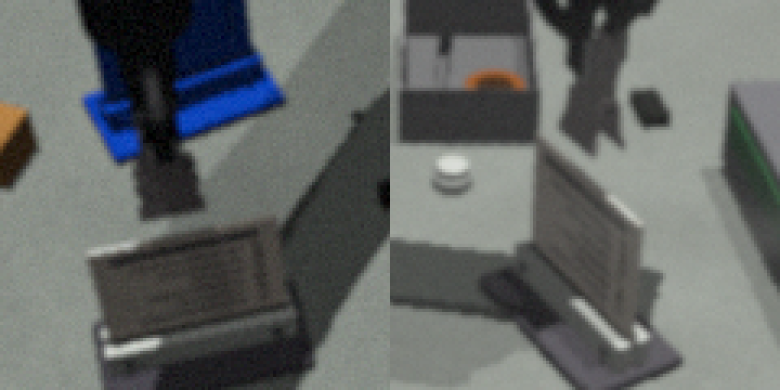

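View pics/w6.png

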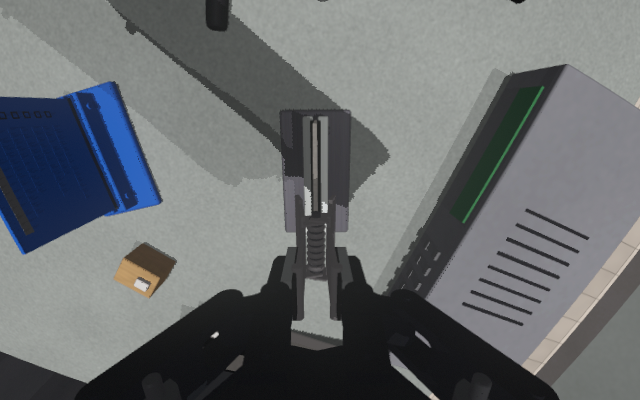

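In the wrist view the card edge (column ~316) lines up with the clip's middle (~316) and the yaw matches. Descending 58 mm puts the edge about 14 mm inside the jaws.

```bash
python3 -m creep '[[[2,-0.5,12,0,0,0,1],[0,0,12,0,0,0,1],[0,0,12,0,0,0,1],[0,0,6,0,0,0,1],[0,0,0,0,0,0,1]]]'
python3 -m creep '[[[0,0,5,0,0,0,1],[0,0,5,0,0,0,1],[0,0,6,0,0,0,1],[0,0,0,0,0,0,1],[0,0,0,0,0,0,1]]]'
python3 - <<'E'
from h import *
from scipy.spatial.transform import Rotation as Ro
o=get_obs();R=Ro.from_rotvec(o['eef_rot']).as_matrix()
print(o['ee_pos'],'yaw',np.degrees(np.arctan2(R[1,1],R[0,1])),R[:,2],(np.r_[.5948,-.2140,o['ee_pos'][2]]-o['ee_pos'])@R,o['wrist_force'])
c=camera('scene');d=camera('side');w=camera('wrist');save(w,'w7.png')
for n,k in (('sc7',c),('sd7',d),('w7',w)): np.savez(n+'.npz',**k)
a=cv2.resize(c['img'][160:250,195:285],(390,390),interpolation=3);b=cv2.resize(d['img'][190:280,300:390],(390,390),interpolation=3)
cv2.imwrite('pics/c7.png',cv2.cvtColor(np.hstack([a,b]),cv2.COLOR_RGB2BGR))
for n,c_ in (('scene',c),('side',d)):
    W=cloud(c_).reshape(-1,3);Q=(W-[.5948,-.2140,0])@np.array([[.925,-.380,0],[.380,.925,0],[0,0,1]])
    m=(abs(Q[:,1])<.022)&(abs(Q[:,0])<.03)&(W[:,2]>.12)&(W[:,2]<.19)
    Q=Q[m]
    for lo in np.arange(.12,.19,.006):
        k=Q[(Q[:,2]>lo)&(Q[:,2]<=lo+.006)]
        if len(k): print(n,lo.round(3),len(k),k[:,:2].min(0).round(4),k[:,:2].max(0).round(4))
E
```

```text
time_s: 9.45
ee_pos: [0.5943, -0.2113, 0.2048]
eef_rot: [-1.747, -2.606, 0.002]
wrist_force: [-0.8, 0.5, -0.8]
grip_width: 0.0188
time_s: 9.87
ee_pos: [0.5952, -0.2121, 0.1909]
eef_rot: [-1.75, -2.608, 0.0]
wrist_force: [-0.2, 0.0, -0.5]
grip_width: 0.0195
[ 0.59516183 -0.21210293  0.19088581] yaw 22.287057761930374 [-7.48631992e-04  2.59586657e-04 -9.99999686e-01] [-1.61812705e-03 -1.05425335e-03 -2.21579115e-07] [-2.47086867e-01  2.79083818e-04 -4.89341457e-01]
scene 0.12 1 [0.0039 0.0186] [0.0039 0.0186]
scene 0.126 1 [0.0105 0.0054] [0.0105 0.0054]
scene 0.132 24 [ 0.0079 -0.0202] [0.0149 0.0211]
scene 0.138 36 [ 0.0079 -0.0217] [0.0163 0.0216]
scene 0.144 31 [-0.0146 -0.022 ] [0.0142 0.0205]
scene 0.15 27 [ 0.0064 -0.0196] [0.0139 0.0214]
scene 0.156 30 [ 0.0072 -0.0215] [0.0133 0.0216]
scene 0.162 34 [ 0.0058 -0.021 ] [0.013  0.0196]
scene 0.168 38 [-0.0103 -0.0213] [0.0119 0.0205]
scene 0.174 40 [-0.01   -0.0214] [0.0127 0.0215]
scene 0.18 19 [ 0.0006 -0.0146] [0.0122 0.0206]
scene 0.186 3 [ 0.0083 -0.0128] [0.0107 0.015 ]
side 0.12 6 [-0.0021 -0.0204] [ 0.0015 -0.0122]
side 0.126 4 [-0.0009 -0.0203] [ 0.0007 -0.0109]
side 0.132 22 [-0.0161 -0.0202] [-0.0002  0.0201]
side 0.138 30 [-0.0171 -0.0217] [0.0005 0.0209]
side 0.144 34 [-0.0156 -0.0218] [0.0126 0.0201]
side 0.15 33 [-0.0148 -0.0213] [0.0092 0.0212]
side 0.156 24 [-0.0135 -0.0214] [0.0088 0.0185]
side 0.162 25 [-0.0126 -0.0216] [0.009  0.0214]
side 0.168 33 [-0.0128 -0.0218] [0.0101 0.0186]
side 0.174 42 [-0.012  -0.0219] [0.0088 0.0199]
side 0.18 23 [-0.0111 -0.0164] [0.0089 0.0094]
side 0.186 12 [-0.0098 -0.0157] [0.0086 0.003 ]
```

View pics/c7.png

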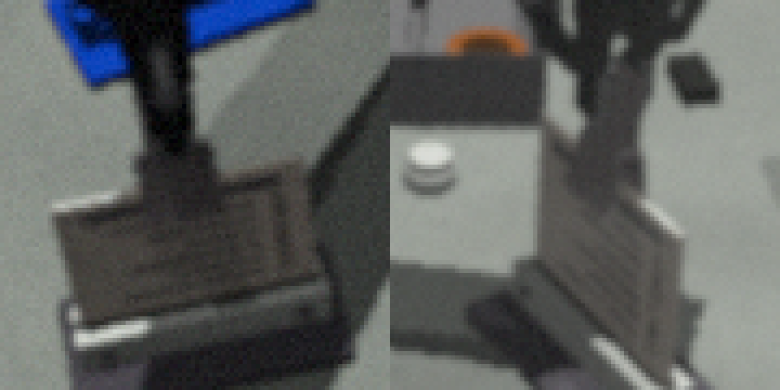

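View pics/w7.png

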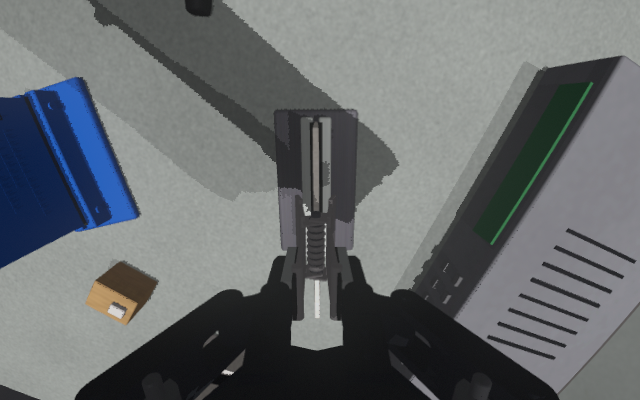

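The jaws straddle the card symmetrically (outsides +15/-16 mm about it), tips at z≈0.135 and edge at 0.152, with no contact force. I let it settle, check once more, and hand in.

```bash
python3 -m creep '[[[0,0,0,0,0,0,1],[0,0,0,0,0,0,1],[0,0,0,0,0,0,1],[0,0,0,0,0,0,1]]]'
python3 - <<'E'
from h import *
print(abs(get_obs()['qvel']).max())
w=camera('side');Z=cloud(w)[205:300,310:390].reshape(-1,3);Z=Z[(Z[:,0]>.6)&(Z[:,1]<-.24)&(Z[:,1]>-.3)];print('card top',np.percentile(Z[:,2],[99,99.8]))
print(finish_job())
E
```

```text
time_s: 10.35
ee_pos: [0.5954, -0.2121, 0.1914]
eef_rot: [1.75, 2.609, 0.0]
wrist_force: [0.6, 0.6, 0.1]
grip_width: 0.0189
0.0024075278866527426
card top [0.15231305 0.15436853]
the job is handed in; nothing more can be done
None
```

I pushed the card in the steel stand fully home, and the clip is now held wide open astride the middle of its top edge. The job was handed in at about 10.4 s of the 51 s allowed; the hand-in reports no verdict.

- **Card:** it met the hard stop at TCP height 0.1518 m with about 23 N. The last camera reading of its top edge was about 0.152 m, which matches fully home.
- **Clip grip:** the clip was squeezed with a 40 N grip and lifted off the tray rim. The fingers read about 19 mm, slightly under the 22 mm given for fully squeezed; the wrist view showed the handles parallel.
- **Clip position:**
  - Jaw outsides are about +15 and -16 mm from the card's middle plane.
  - Jaw tips are at about 0.135 m, so the edge is about 16 mm inside.
  - The clip is about 2 mm off the middle along the edge, its yaw is within 1° of the card's, and the tool axis is vertical.
- **Contact:** the wrist force was within noise (under 1 N) and the arm was still. I could not measure the contact forces on the clip, stand and card separately.
- **Other things:** the pictures showed nothing else moved. I did not measure each item at the end.

No check failed. The scene and side cameras differed by about 2 mm on the card's position, so I used their average.

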